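# Weigh a tray of loose vials

## Task

Weigh the open metal tray with the two loose vials lying in it: first take the empty tube rack off the balance pan and stand it, right way up, on a free spot of the bench; then carry the tray by its bar and set it centred and square on the pan, its bar parallel to the pan's long side, and let go. Keep the tray level so that the vials stay in, and carry it low, its underside never more than 120 mm above the bench: it goes round the tall bottles, not over them. Leave both bottles, the mouse and the timer standing where they are.

Things in the scene. Friction and masses are not known exactly. Their poses are not given: they have to be found in the camera images.
- pan (a point): centre of the top face of the balance's flat steel pan, 52 mm above the bench (x axis: pan's short side, 118 mm; y axis: its long side, 150 mm; no rim). The balance is a flat white housing 172 (x) x 178 (y) mm, 38 mm high, fixed to the bench; its centre lies 24 mm from the pan's centre toward -x, where the dark display is. It stands on the left or the right of the work area, the tray on the other side.
- tray_grip (a point): centre of the black grip on the tray's carrying bar, 90 mm above the tray's underside and straight over its middle. Open aluminium tray 100 (x) x 130 (y) mm, walls 3 mm thick, floor 3 mm, rim 18 mm high; the bar is fixed, runs along the tray's y axis at its middle on two upright straps at the ends (20 mm wide, 92 mm high); the black grip is 14 mm thick (x), 80 mm long (y), 20 mm high (its top is 100 mm above the underside). Tray 0.2 to 0.45 kg. z axis up.
- vial_1_center (a point): middle of a clear capped vial, 29 mm diameter, 68 mm long (its z axis is the length), lying loose in the tray, about 0.03 kg; free to roll
- vial_2_center (a point): middle of the second, equal vial, lying loose in the tray
- rack_center (a point): centre (15 mm above its underside) of the empty moulded tube rack, 54 (x) x 90 (y) x 30 mm, about 0.08 kg, z up; stands on the balance pan at the start. Walls hold a grasp across the 54 mm side.
- bottle_center (a point): point on the axis, 85 mm above the bench, of the tall square media bottle, 66 x 66 mm, 170 mm high, standing on the bench
- squeeze_bottle_center (a point): point on the body's axis, 85 mm above the bench, of the tall round squeeze bottle: 66 mm diameter, 178 mm high; a thin spout at 150 to 178 mm height reaches 65 mm from the axis along its -x
- mouse_center (a point): middle of a computer mouse lying on the bench, 104 (x) x 60 (y) x 37 mm
- timer_center (a point): middle of a small flat lab timer lying on the bench, 64 x 66 x 18 mm
- bench_middle (a point): fixed point on the bench top, straight ahead of the robot, x = 0.50, between balance and tray. The bench top is free of fixed things from its front edge (x = 0.38) to x = 0.62 for y from -0.42 to 0.18; left of that a laptop lies from x = 0.58 on; a centrifuge about 0.25 m high, its raised lid up to about 0.4 m, stands right of y = -0.45, close to where this arm starts.
Not all that is in view belongs to the job. What is shaped like the part that bears vial_1_center but yellow is not meant.

How it is judged:
On the way, in this order (a step that is already met when the one before it is completed fails the run):
1. the rack stands on the bench, off the balance (height (world z) of rack_center between 0.01 and 0.02 m and angle between rack_center's own z axis and vertical below 0.1 rad), for 0.2 s.
2. the tray is lifted off the bench with both vials in it (height (world z) of tray_grip above 0.12 m and x of vial_1_center in the frame of tray_grip between -0.047 and 0.047 m and y of vial_1_center in the frame of tray_grip between -0.062 and 0.062 m and z of vial_1_center in the frame of tray_grip between -0.09 and -0.052 m and x of vial_2_center in the frame of tray_grip between -0.047 and 0.047 m and y of vial_2_center in the frame of tray_grip between -0.062 and 0.062 m and z of vial_2_center in the frame of tray_grip between -0.09 and -0.052 m), for 0.2 s.
At the end, for the whole second after the job is handed in: The tray rests flat and still on the pan, its middle within 15 mm of the pan's centre and its long side within 0.17 rad of the pan's (either way round), both vials in it; the rack stands upright on the bench, at rest (all of step 1 and horizontal distance between tray_grip and pan below 0.015 m and z of tray_grip in the frame of pan between 0.085 and 0.095 m and angle between the y axis of tray_grip and the y axis of pan, either way round below 0.17 rad and angle between tray_grip's own z axis and vertical below 0.06 rad and linear speed of each of tray, rack below 0.02 m/s and x of vial_1_center in the frame of tray_grip between -0.047 and 0.047 m and y of vial_1_center in the frame of tray_grip between -0.062 and 0.062 m and z of vial_1_center in the frame of tray_grip between -0.09 and -0.052 m and x of vial_2_center in the frame of tray_grip between -0.047 and 0.047 m and y of vial_2_center in the frame of tray_grip between -0.062 and 0.062 m and z of vial_2_center in the frame of tray_grip between -0.09 and -0.052 m); the robot touches nothing.
It fails at once if a vial leaves the tray (not (x of vial_1_center in the frame of tray_grip between -0.047 and 0.047 m and y of vial_1_center in the frame of tray_grip between -0.062 and 0.062 m and z of vial_1_center in the frame of tray_grip between -0.09 and -0.052 m and x of vial_2_center in the frame of tray_grip between -0.047 and 0.047 m and y of vial_2_center in the frame of tray_grip between -0.062 and 0.062 m and z of vial_2_center in the frame of tray_grip between -0.09 and -0.052 m)).
It fails at once if the tray tilts more than 0.26 rad (15 degrees) (angle between tray_grip's own z axis and vertical above 0.26 rad).
It fails at once if the tray's underside rises more than 120 mm above the bench (height (world z) of tray_grip above 0.21 m).
It fails at once if a bottle, the mouse or the timer is shifted more than 25 mm or a bottle is tipped (distance of any of bottle_center, squeeze_bottle_center, mouse_center, timer_center from where it was at the start of the episode above 0.025 m or angle between any of bottle_center, squeeze_bottle_center's own z axis and vertical above 0.3 rad).
It also fails if it takes over 72 s, if anything falls off the work surface, if the arm or the gripper's body presses on something with over 40 N, if the wrist force passes 120 N, or if a joint passes its speed limit or range.

## Robot

A 7-joint arm with a two-finger parallel gripper is mounted at the origin on a cart in front of the work surface, level with it; the furniture and walls round the work are solid. World frame = base frame: x ahead of the robot, y to its left, z up, the work surface at z = 0. Lengths are in m, angles in rad, forces in N, time in s.
With the tool pointing down it reaches from about 0.4 to 0.875 m from the base axis. Payload 6.5 kg.
Tool frame: the origin (TCP) lies at the very end of the fingers, on their centre line; the grasp point (between the pads) lies bot.hold_point_z behind it (bot.hold_point_z is the distance from the TCP to the grasp point, in m); x points along the fingers, z is the direction in which the jaws open and shut, and the axes are right-handed (so a half turn about x gives the same grasp; the last joint's range is limited). The gripper opens to 88 mm and grips with 3 to 60 N. Pads are 18 mm wide; open, the fingers measure 123 mm over their backs; the gripper's body (75 mm by 187 mm) begins 45 mm behind the grasp point.
Start: joints at [1.095, 0.536, -0.004, 1.538, 0.003, 1.067, -0.071], TCP at [0.259, -0.596, 0.239] pointing down, gripper open.
Joint ranges: [-2.7, 2.7], [-0.37, 2.16], [-1.27, 1.26], [0.24, 2.4], [-1.31, 4.45], [0.19, 1.91], [-2.76, 2.76]. Speed limits (rad/s): [2.39, 2.39, 3.14, 3.14, 3.14, 3.14, 3.14].

## Interface

Orientations are given as a rotation vector (axis times angle).
In Python, from rig import bot gives the robot as it stands.
- The arm moves only by the tool servo_tool, never from a script. Its argument "series" is a list of rows, each a list of 2 entries, a list of its own where there are three numbers: the shift along the world's x, y, z in m, then the turn about the world's z in degrees. A call has 1 to 10 rows; each row is the pose to reach, as a shift and turn from the pose commanded when the call began; what a row does not reach only later rows make up. A row lasts 1/12 s, in which the tool goes at most 41.7 mm and 7.16 degrees, less where a joint would pass 70% of its speed; a pose out of reach is approached as far as the arm can. A call with a gripper value outside its range is refused whole. "hand" is the closure, from -1 (fully open) to 1 (shut), set as the call begins (left out, the last holds). The fingers move at their own pace and stop on an object; "squeeze" is the grip in N (left out, the last holds). Time passes only in rows, so rows that repeat a pose let the fingers close. It gives the time, the measured TCP pose, the force and the opening at its end, in the units of the state.
- bot.observe(): the state, without advancing time (a new reading comes with each control period).
- bot.get_image(name): name is "side" or "top" or "wrist"; returns a dict with "color" (400x640x3 uint8, blue, green, red), "z_map" (400x640 float32, m along the optical axis (not along the pixel's ray), 0 where there is no reading), "mtx" (3x3 intrinsics, pixels), "R" (3x3) and "t" (3): a world point X has camera coordinates R X + t; the wrist camera has in their place "hand_eye" (4x4, takes a point from camera to tool coordinates, whose origin is the TCP and whose axes are the tool frame's). Camera axes: x right, y down, z forward; pixel columns grow to the right and rows downward; lengths in m; the calibration is good to about 2 mm. A picture is of the moment at which its call begins: read the wrist's pose just before it.
- bot.finish_job(): hands the job in, once; it reports no verdict.
The state is a dict: "time": time; "joint_pos": joint angles; "dq": joint speeds; "joint_efforts": joint torques, N m; "position": TCP position; "eef_rot": TCP orientation; "contact_force": force on the tool from outside, world axes, zero at the start; "wrist_torque": the same for the moment, N m; "grip_width": opening from 0.0 (shut) to 1.0 (fully open).
Only numpy, scipy, OpenCV 4.12 (cv2) and the standard library are available. Lean on these libraries where they do the work, as an engineer would, in place of code of your own. Each camera call takes 0.05 s, during which the arm holds its last target.

## Working session

There is one attempt and no reset: what is moved stays moved. The work goes in short steps, Python scripts to look and compute and a tool call to move; the robot and the scene stay as the last step left them, time stands still between calls to the robot, and variables do not carry over. Pictures are saved under pics/ and viewed, and the job is handed in when it is done.

Besides the shell and the picture viewer there is one more tool, called after "Emit:" by a JSON object that holds its "op" and its "data", one argument or row to a line. servo_tool: Moves the arm, as the interface text tells. Its arguments: {"type":"object","properties":{"series":{"type":"array"},"hand":{"type":"number"},"squeeze":{"type":"number"}},"required":["series"]}

```bash
ls; mkdir -p pics; cat > h.py <<'E'
import numpy as np, cv2
from scipy.spatial.transform import Rotation as Rn
from rig import bot
def grab(n):
    s=bot.observe(); im=bot.get_image(n); return s,im
def pts(im,s=None):
    z=im["z_map"].astype(float); v,u=np.mgrid[:z.shape[0],:z.shape[1]]
    K=im["mtx"]; P=np.stack([(u-K[0,2])/K[0,0]*z,(v-K[1,2])/K[1,1]*z,z],-1)
    if "R" in im: W=(P-im["t"])@im["R"]
    else:
        H=im["hand_eye"]; Q=P@H[:3,:3].T+H[:3,3]
        W=Q@Rn.from_rotvec(s["eef_rot"]).as_matrix().T+np.array(s["position"])
    W[z<=0]=np.nan
    return W
E
python3 - <<'E'
from h import *
s=bot.observe(); print(s, bot.hold_point_z)
for n in("top","side","wrist"):
    s,im=grab(n); cv2.imwrite(f"pics/{n}0.png",im["color"]); W=pts(im,s); np.save(f"{n}0.npy",W)
    print(n,im["mtx"].tolist(),im.get("R"),im.get("t"),im.get("hand_eye"))
E
```

```text
pics
{'time': 0.0, 'joint_pos': array([ 1.09484305,  0.53718698, -0.00447178,  1.53882457,  0.002627  ,
        1.06730937, -0.07117579]), 'dq': array([-1.23322277e-04,  2.65858649e-04, -5.75397961e-04,  5.16331518e-05,
        1.29574635e-03,  7.26824308e-04, -7.51873325e-05]), 'joint_efforts': array([-7.86034307e-04, -5.70970023e+01,  9.90208872e-01, -2.51602185e+01,
       -5.62943565e-02,  1.79625390e-02,  1.76404669e-04]), 'position': array([ 0.25870672, -0.59564367,  0.23784422]), 'eef_rot': array([ 0.90307333,  1.37722256, -0.90170663]), 'contact_force': array([ 0.60057383, -0.65756148, -1.10902424]), 'wrist_torque': array([-0.01694708,  0.03417256,  0.00741224]), 'grip_width': 1.0023314640272722} 0.0187
top [[438.31697997462317, 0.0, 320.4811133760038], [0.0, 438.31697997462317, 200.78845121756623], [0.0, 0.0, 1.0]] [[ 0.01346431 -0.99978354  0.01586149]
 [-0.98335897 -0.01611398 -0.18095711]
 [ 0.18117353 -0.01316108 -0.98336308]] [-0.01248387  0.53178299  1.17935732] None
side [[466.9964091399107, 0.0, 323.6832839977101], [0.0, 466.9964091399107, 206.13547414310236], [0.0, 0.0, 1.0]] [[-0.99792302 -0.05916987  0.02546719]
 [-0.04995182  0.46115258 -0.88591372]
 [ 0.04067514 -0.88534582 -0.46315041]] [0.53034374 0.10282068 1.17625233] None
wrist [[295.8653210804085, 0.0, 323.65688805795776], [0.0, 295.8653210804085, 200.02041098793447], [0.0, 0.0, 1.0]] None None [[-5.28340271e-06 -2.98399645e-01  9.54441015e-01 -1.46863029e-01]
 [ 2.17463952e-04 -9.54440993e-01 -2.98399637e-01  7.69744662e-02]
 [ 9.99999976e-01  2.05979950e-04  6.99338622e-05  1.09995693e-03]
 [ 0.00000000e+00  0.00000000e+00  0.00000000e+00  1.00000000e+00]]
```

View pics/top0.png

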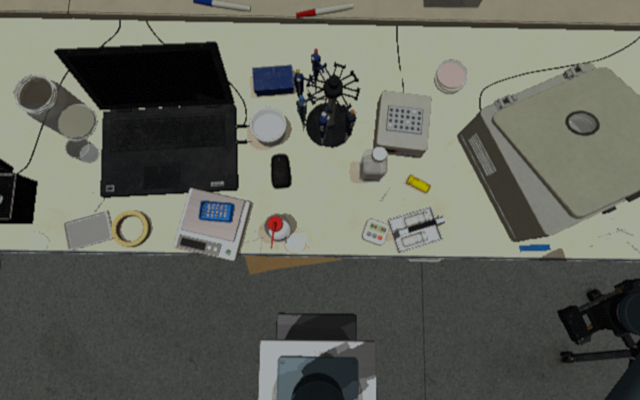

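View pics/side0.png

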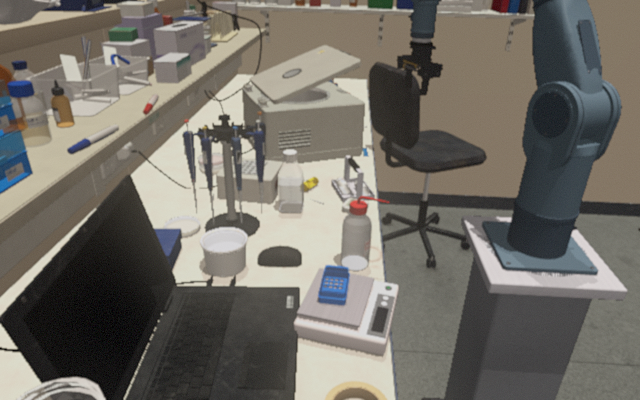

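The top view shows the balance at (213,222) with the blue rack on it at (217,211), and the tray at (416,229). The timer is at (375,232), the square bottle at (374,163), the squeeze bottle at (278,228) and the mouse at (281,170). The yellow vial at (418,184) is a decoy. For the rack, the blue box at (272,80) is a lookalike. I'll measure next and crop in close.

```bash
python3 - <<'E'
from h import *
W=np.load("top0.npy"); im=cv2.imread("pics/top0.png")
a=cv2.resize(im[180:265,165:300],None,fx=5,fy=5,interpolation=cv2.INTER_CUBIC)
b=cv2.resize(im[145:265,350:460],None,fx=5,fy=5,interpolation=cv2.INTER_CUBIC)
cv2.imwrite("pics/cropA.png",a); cv2.imwrite("pics/cropB.png",b)
hsv=cv2.cvtColor(im,cv2.COLOR_BGR2HSV)
def rect(m,name):
    P=W[m]; P=P[np.isfinite(P[:,0])]
    r=cv2.minAreaRect((P[:,:2]*1000).astype(np.float32)); print(name,len(P),np.round(np.median(P,0),3),np.round(P[:,2].min(),3),np.round(P[:,2].max(),3),[np.round(x,1) for x in r], cv2.boxPoints(r).round().tolist())
v,u=np.mgrid[:400,:640]
def box(u0,u1,v0,v1): return (u>=u0)&(u<u1)&(v>=v0)&(v<v1)
Z=W[...,2]
rect(box(190,245,190,232)&(Z>.068),"rack top")
rect(box(165,255,180,265)&(Z>.044)&(Z<.058),"pan?")
rect(box(165,255,180,265)&(Z>.028)&(Z<.046),"housing")
rect(box(386,450,200,255)&(Z>.08),"bar")
rect(box(386,450,200,255)&(Z>.010)&(Z<.06),"tray")
rect(box(355,392,215,248)&(Z>.010)&(Z<.03),"timer")
rect(box(355,392,140,185)&(Z>.1),"bottle")
rect(box(255,300,205,260)&(Z>.05),"squeeze")
rect(box(255,300,205,260)&(Z>.165),"squeeze top")
rect(box(268,295,150,192)&(Z>.01),"mouse")
E
```

```text
rack top 432 [0.495 0.282 0.08 ] 0.068 0.086 [array([496.1, 281.1]), array([87.4, 53.1]), np.float64(85.8)] [[466.0, 239.0], [519.0, 236.0], [526.0, 323.0], [473.0, 327.0]]
pan? 1807 [0.48  0.298 0.051] 0.044 0.058 [array([466.2, 295.7]), array([157.7, 163.6]), np.float64(78.0)] [[370.0, 236.0], [530.0, 202.0], [563.0, 356.0], [403.0, 390.0]]
housing 1618 [0.415 0.298 0.037] 0.028 0.046 [array([479.7, 295.7]), array([179. , 201.2]), np.float64(77.4)] [[362.0, 230.0], [558.0, 186.0], [597.0, 361.0], [401.0, 405.0]]
bar 261 [ 0.461 -0.273  0.097] 0.081 0.106 [array([ 461., -276.]), array([ 19. , 130.7]), np.float64(17.8)] [[432.0, -217.0], [472.0, -341.0], [490.0, -335.0], [450.0, -211.0]]
tray 742 [ 0.457 -0.272  0.026] 0.01 0.057 [array([ 458.5, -266.6]), array([100.3, 150.8]), np.float64(17.9)] [[388.0, -210.0], [434.0, -354.0], [529.0, -323.0], [483.0, -179.0]]
timer 518 [ 0.453 -0.164  0.018] 0.01 0.026 [array([ 460.8, -167.8]), array([71.4, 83. ]), np.float64(71.2)] [[410.0, -188.0], [489.0, -215.0], [512.0, -147.0], [433.0, -121.0]]
bottle 576 [ 0.625 -0.146  0.129] 0.1 0.174 [array([ 633.7, -150.8]), array([65.5, 64.4]), np.float64(88.9)] [[601.0, -183.0], [665.0, -184.0], [667.0, -119.0], [602.0, -117.0]]
squeeze 562 [0.446 0.108 0.125] 0.051 0.181 [array([443. , 117.1]), array([62.6, 87.9]), np.float64(54.3)] [[389.0, 117.0], [460.0, 66.0], [497.0, 117.0], [426.0, 168.0]]
squeeze top 55 [0.428 0.115 0.173] 0.167 0.181 [array([421.5, 114.6]), array([ 5.9, 65.2]), np.float64(84.9)] [[389.0, 115.0], [454.0, 109.0], [454.0, 115.0], [389.0, 120.0]]
mouse 591 [0.622 0.113 0.025] 0.01 0.039 [array([628.7, 112.9]), array([102.5,  55.6]), np.float64(1.8)] [[577.0, 139.0], [578.0, 84.0], [681.0, 87.0], [679.0, 142.0]]
```

```bash
sleep 1
```

```text
(no output)
```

View pics/cropA.png

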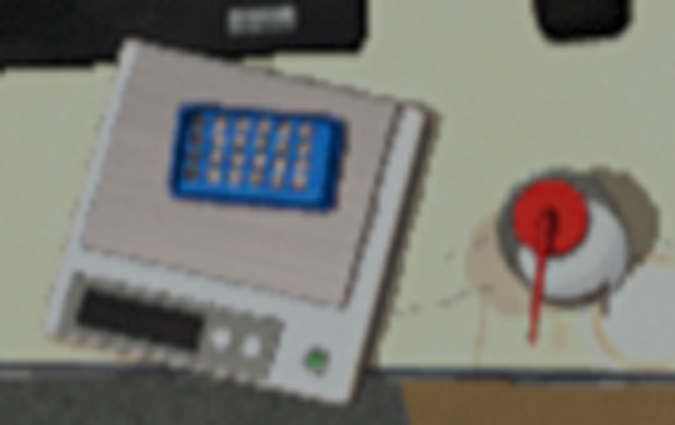

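View pics/cropB.png

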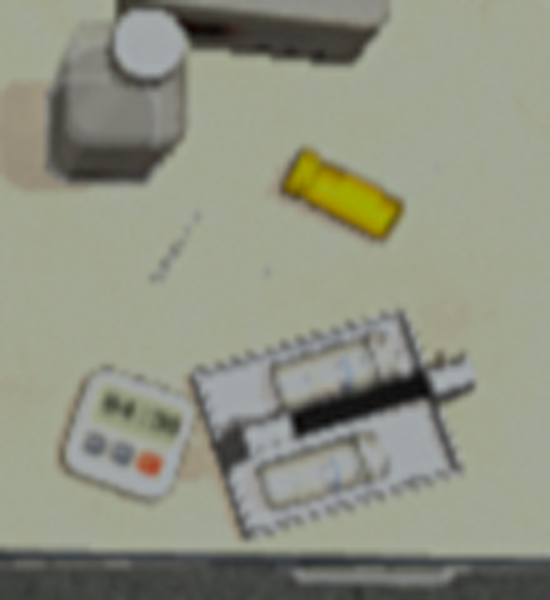

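```bash
python3 - <<'E'
from h import *
s,im=grab("top"); K,R,t=im["mtx"],im["R"],im["t"]
def ray(u,v,z):
    d=R.T@np.array([(u-K[0,2])/K[0,0],(v-K[1,2])/K[1,1],1]); c=-R.T@t
    return c+d*(z-c[2])/d[2]
def crop(x,y,u0,v0,z): return ray((x+.5)/5-.5+u0,(y+.5)/5-.5+v0,z)[:2]
pan=np.array([crop(x,y,165,180,.052) for x,y in[(130,42),(398,103),(345,303),(83,247)]])
tr=np.array([crop(x,y,350,145,.018) for x,y in[(193,378),(402,315),(458,470),(247,537)]])
gr=np.array([crop(x,y,350,145,.1) for x,y in[(293,413),(428,372),(432,393),(297,436)]])
rk=np.array([crop(x,y,165,180,.082) for x,y in[(182,102),(347,117),(332,210),(173,196)]])
for n,q in(("pan",pan),("tray",tr),("grip",gr),("rack",rk)):
    r=cv2.minAreaRect((q*1000).astype(np.float32)); print(n,q.mean(0).round(4),[np.linalg.norm(q[i]-q[i-1]).round(3) for i in range(4)],
     "long-edge deg",[np.degrees(np.arctan2(*(q[a]-q[b])[::-1])).round(1) for a,b in((0,1),(3,2))],"short",[np.degrees(np.arctan2(*(q[a]-q[b])[::-1])).round(1) for a,b in((0,3),(1,2))])
Rt=Rn.from_rotvec(s["eef_rot"]).as_matrix(); print(Rt.round(3), np.degrees(np.arctan2(Rt[1,2],Rt[0,2])))
W=np.load("top0.npy"); m=np.isfinite(W[...,2])
# height max map in cells
def mx(x0,x1,y0,y1):
    k=m&(W[...,0]>x0)&(W[...,0]<x1)&(W[...,1]>y0)&(W[...,1]<y1); return np.nanmax(W[...,2][k]).round(2) if k.any() else -1
for x in np.arange(.35,.9,.05): print(round(x,2),[float(mx(x,x+.05,y,y+.05)) for y in np.arange(.4,-.65,-.05)])
E
```

```text
pan [0.4887 0.2941] [np.float64(0.117), np.float64(0.154), np.float64(0.114), np.float64(0.148)] long-edge deg [np.float64(78.0), np.float64(78.8)] short [np.float64(-8.9), np.float64(-12.1)]
tray [ 0.4589 -0.2743] [np.float64(0.095), np.float64(0.127), np.float64(0.093), np.float64(0.127)] long-edge deg [np.float64(107.6), np.float64(108.2)] short [np.float64(18.0), np.float64(18.1)]
grip [ 0.4605 -0.2756] [np.float64(0.012), np.float64(0.077), np.float64(0.011), np.float64(0.077)] long-edge deg [np.float64(107.6), np.float64(108.3)] short [np.float64(8.6), np.float64(8.9)]
rack [0.4936 0.277 ] [np.float64(0.052), np.float64(0.09), np.float64(0.051), np.float64(0.086)] long-edge deg [np.float64(85.7), np.float64(85.8)] short [np.float64(-1.8), np.float64(-6.2)]
[[-0.001  0.917  0.399]
 [ 0.001  0.399 -0.917]
 [-1.    -0.    -0.001]] -66.51542918281707
0.35 [0.0, 0.04, 0.05, 0.05, 0.04, 0.01, 0.17, 0.01, 0.01, 0.01, 0.01, 0.01, 0.01, 0.02, 0.01, 0.01, 0.01, 0.01, 0.01, 0.01, 0.01]
0.4 [0.03, 0.06, 0.06, 0.06, 0.06, 0.01, 0.18, 0.16, 0.01, 0.01, 0.01, 0.02, 0.03, 0.11, 0.1, 0.04, 0.02
[... 494 characters left out ...]
, 0.17, 0.01, 0.03, 0.02, 0.01, 0.21, 0.29, 0.3, 0.31]
0.65 [0.03, 0.03, 0.03, 0.03, 0.02, 0.07, 0.08, 0.03, 0.27, 0.3, 0.3, 0.17, 0.17, 0.09, 0.09, 0.08, 0.01, 0.26, 0.28, 0.28, 0.29]
0.7 [0.03, 0.03, 0.03, 0.03, 0.02, 0.08, 0.08, 0.3, 0.3, 0.27, 0.3, 0.01, 0.09, 0.09, 0.09, 0.08, 0.01, 0.25, 0.26, 0.27, 0.28]
0.75 [0.03, 0.03, 0.03, 0.03, 0.02, 0.08, 0.08, 0.3, 0.27, 0.3, 0.27, 0.01, 0.09, 0.09, 0.09, 0.09, 0.01, 0.23, 0.24, 0.25, 0.26]
0.8 [0.21, 0.19, 0.18, 0.17, 0.01, 0.01, 0.0, 0.3, 0.3, 0.27, 0.27, 0.01, 0.09, 0.09, 0.09, 0.09, 0.01, 0.01, 0.05, 0.21, 0.24]
0.85 [0.27, 0.27, 0.27, 0.27, 0.01, 0.06, 0.06, 0.06, 0.3, 0.02, 0.0, 0.01, 0.08, 0.08, 0.01, 0.01, 0.05, 0.05, 0.03, 0.01, 0.01]
```

Emit:
{"op": "servo_tool", "data": {
  "series": [
    [[0.003,0.02,0.005],0],
    [[0.01,0.05,0.01],0],
    [[0.018,0.08,0.02],0],
    [[0.025,0.11,0.025],0],
    [[0.032,0.145,0.03],3],
    [[0.042,0.18,0.03],8],
    [[0.06,0.21,0.03],14],
    [[0.08,0.24,0.03],20],
    [[0.1,0.27,0.03],26],
    [[0.12,0.3,0.03],32]
  ],
  "hand": -1,
  "squeeze": 20
}}

```text
time: 1.03
position: [0.3795, -0.2946, 0.2689]
eef_rot: [0.468, 1.519, -0.468]
contact_force: [1.7, -0.4, 0.4]
grip_width: 0.997
```

```bash
python3 - <<'E'
from h import *
s=bot.observe(); print(s["time"],s["position"],s["joint_pos"].round(2),s["contact_force"].round(1))
W=np.load("top0.npy"); Z=W[...,2]
for lo,hi in((.1,.2),(.2,.35)):
    k=(Z>lo)&(Z<hi)&(W[...,1]>-.11)&(W[...,1]<.1)&(W[...,0]>.5); P=W[k]; i=np.argsort(P[:,0])[:8]; print(P[i].round(3))
E
```

```text
1.0333 [ 0.37945157 -0.29464373  0.26891449] [ 0.78  0.22 -0.24  1.93  0.06  1.   -0.09] [ 1.7 -0.4  0.4]
[[ 0.682 -0.009  0.197]
 [ 0.682 -0.007  0.188]
 [ 0.682 -0.007  0.18 ]
 [ 0.682 -0.007  0.195]
 [ 0.683 -0.009  0.187]
 [ 0.683 -0.004  0.186]
 [ 0.683 -0.001  0.2  ]
 [ 0.683 -0.004  0.2  ]]
[[ 0.678 -0.003  0.237]
 [ 0.678 -0.004  0.222]
 [ 0.678 -0.005  0.264]
 [ 0.678 -0.008  0.264]
 [ 0.678 -0.006  0.221]
 [ 0.678 -0.008  0.257]
 [ 0.678 -0.005  0.256]
 [ 0.678 -0.006  0.228]]
```

Emit:
{"op": "servo_tool", "data": {
  "series": [
    [[0.008,0.035,0],3],
    [[0.016,0.075,0],6],
    [[0.024,0.115,0],9],
    [[0.032,0.155,0],12],
    [[0.04,0.195,0],15],
    [[0.048,0.235,0],18],
    [[0.056,0.275,0],21],
    [[0.064,0.315,0],24],
    [[0.072,0.355,0],27],
    [[0.08,0.395,0],30]
  ]
}}

```text
time: 1.87
position: [0.4589, 0.1006, 0.2689]
eef_rot: [0.06, 1.569, -0.06]
contact_force: [0.7, 0.3, -0.3]
grip_width: 1.0
```

Emit:
{"op": "servo_tool", "data": {
  "series": [
    [[0.006,0.035,0],0],
    [[0.012,0.075,0],0],
    [[0.018,0.11,0],0],
    [[0.024,0.14,-0.005],0],
    [[0.028,0.16,-0.01],0],
    [[0.03,0.168,-0.01],0],
    [[0.03,0.168,-0.01],0],
    [[0.03,0.168,-0.01],0]
  ]
}}

```text
time: 2.53
position: [0.489, 0.2658, 0.2586]
eef_rot: [0.061, 1.57, -0.063]
contact_force: [-0.6, -1.0, -0.1]
grip_width: 0.998
```

```bash
python3 - <<'E'
from h import *
s,im=grab("wrist"); print(s["position"],s["eef_rot"]); W=pts(im,s); cv2.imwrite("pics/w1.png",im["color"])
Rt=Rn.from_rotvec(s["eef_rot"]).as_matrix(); print(np.degrees(np.arctan2(Rt[1,2],Rt[0,2])),Rt[:,0])
hsv=cv2.cvtColor(im["color"],cv2.COLOR_BGR2HSV)
k=(hsv[...,0]>95)&(hsv[...,0]<125)&(hsv[...,1]>120)&(W[...,2]>.074)&(W[...,2]<.09)
P=W[k]; r=cv2.minAreaRect((P[:,:2]*1000).astype(np.float32)); print(len(P),np.median(P,0),r)
k=(W[...,2]>.047)&(W[...,2]<.057); P=W[k]; print(len(P),np.median(P[:,2]),cv2.minAreaRect((P[:,:2]*1000).astype(np.float32)))
E
```

```text
[0.48899491 0.2657771  0.25861052] [ 0.0614328   1.57029082 -0.06304618]
-4.5404314845727365 [-4.31148753e-04 -1.01054622e-03 -9.99999396e-01]
2099 [0.4963375  0.28707587 0.08294785] ((650.313720703125, 283.7604064941406), (85.07426452636719, 360.17218017578125), 89.50450134277344)
13872 0.05304064874733977 ((655.0565795898438, 245.90765380859375), (477.2422790527344, 335.8787536621094), 3.469202756881714)
```

```bash
sleep 1
```

```text
(no output)
```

View pics/w1.png

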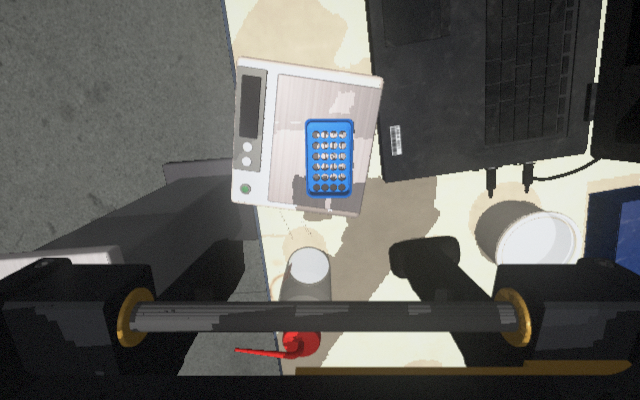

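```bash
cat > m.py <<'E'
from h import *
s,im=grab("wrist"); W=pts(im,s); c=im["color"]
hsv=cv2.cvtColor(c,cv2.COLOR_BGR2HSV); v,u=np.mgrid[:400,:640]
k=(hsv[...,0]>95)&(hsv[...,0]<125)&(hsv[...,1]>120)&(W[...,2]>.076)&(W[...,2]<.09)&(u<365)&(u>290)&(v<200)
P=W[k]; r=cv2.minAreaRect((P[:,:2]*1000).astype(np.float32)); print("rack",len(P),np.median(P[:,2]),r)
k=(W[...,2]>.0485)&(W[...,2]<.057)&(u<385)&(u>235)&(v<220)&(v>55)
k=cv2.morphologyEx(k.astype(np.uint8),cv2.MORPH_OPEN,np.ones((3,3)))>0
P=W[k]; r=cv2.minAreaRect((P[:,:2]*1000).astype(np.float32)); print("pan",np.median(P[:,2]),r)
cv2.imwrite("pics/w1c.png",cv2.resize(c[40:230,215:405],None,fx=3,fy=3,interpolation=cv2.INTER_CUBIC))
E
python3 m.py
```

```text
rack 2089 0.0829655953419686 ((496.25360107421875, 285.3503112792969), (82.77710723876953, 47.9945182800293), 85.65979766845703)
pan 0.0530261819576795 ((488.7230224609375, 295.5826416015625), (150.5185089111328, 118.06804656982422), 77.69192504882812)
```

```bash
sleep 1
```

```text
(no output)
```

View pics/w1c.png

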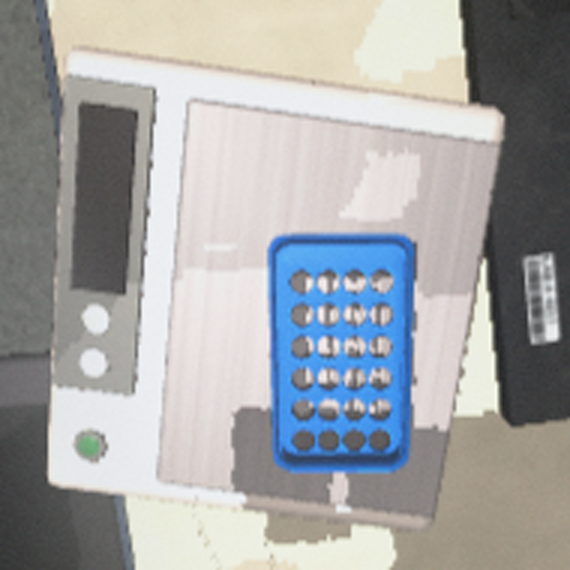

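Emit:
{"op": "servo_tool", "data": {
  "series": [
    [[0.003,0.008,-0.03],0],
    [[0.007,0.016,-0.065],0],
    [[0.007,0.016,-0.1],0],
    [[0.007,0.016,-0.13],0],
    [[0.007,0.016,-0.155],0],
    [[0.007,0.016,-0.175],0],
    [[0.007,0.016,-0.19],0],
    [[0.007,0.016,-0.2],0],
    [[0.007,0.016,-0.201],0],
    [[0.007,0.016,-0.201],0]
  ]
}}

```text
time: 3.47
position: [0.4963, 0.282, 0.058]
eef_rot: [0.062, 1.57, -0.063]
contact_force: [-0.4, 0.1, 0.6]
grip_width: 0.995
```

Emit:
{"op": "servo_tool", "data": {
  "series": [
    [[0,0,0],0],
    [[0,0,0],0],
    [[0,0,0],0],
    [[0,0,0],0],
    [[0,0,0],0],
    [[0,0,0],0],
    [[0,0,0],0],
    [[0,0,0],0]
  ],
  "hand": 1,
  "squeeze": 15
}}

```text
time: 4.13
position: [0.4961, 0.2829, 0.058]
eef_rot: [0.062, 1.57, -0.062]
contact_force: [-0.8, 0.3, 3.5]
grip_width: 0.591
```

Emit:
{"op": "servo_tool", "data": {
  "series": [
    [[0,0,0.01],0],
    [[0,0,0.03],0],
    [[0,0,0.06],0],
    [[0,0,0.095],0],
    [[0,0,0.13],0],
    [[0,0,0.165],0],
    [[0,0,0.19],0],
    [[0,-0.01,0.2],0],
    [[-0.003,-0.03,0.2],0],
    [[-0.008,-0.06,0.2],0]
  ]
}}

```text
time: 4.97
position: [0.4876, 0.2238, 0.2581]
eef_rot: [0.061, 1.569, -0.058]
contact_force: [0.7, -1.1, -0.4]
grip_width: 0.587
```

Emit:
{"op": "servo_tool", "data": {
  "series": [
    [[-0.005,-0.035,0],0],
    [[-0.01,-0.07,0],0],
    [[-0.015,-0.105,0],0],
    [[-0.02,-0.14,0],0],
    [[-0.025,-0.175,0],0],
    [[-0.03,-0.21,0],0],
    [[-0.035,-0.24,0],0],
    [[-0.038,-0.262,0],0],
    [[-0.038,-0.272,-0.01],0],
    [[-0.038,-0.273,-0.03],0]
  ]
}}

```text
time: 5.8
position: [0.4505, -0.0531, 0.2279]
eef_rot: [0.064, 1.567, -0.067]
contact_force: [-0.0, 0.4, -1.0]
grip_width: 0.586
```

Emit:
{"op": "servo_tool", "data": {
  "series": [
    [[0,0,-0.035],0],
    [[0,0,-0.07],0],
    [[0,0,-0.1],0],
    [[0,0,-0.125],0],
    [[0,0,-0.145],0],
    [[0,0,-0.155],0],
    [[0,0,-0.16],0],
    [[0,0,-0.16],0]
  ]
}}

```text
time: 6.47
position: [0.4493, -0.0496, 0.0669]
eef_rot: [0.062, 1.572, -0.061]
contact_force: [-0.4, -0.2, -0.6]
grip_width: 0.59
```

```bash
python3 - <<'E'
from h import *
s,im=grab("side"); print(s["position"],s["contact_force"],s["grip_width"]); cv2.imwrite("pics/s2.png",cv2.resize(im["color"][130:300,280:480],None,fx=3.5,fy=3.5))
E
```

```text
[ 0.44929723 -0.04958788  0.06687335] [-0.36566028 -0.22362048 -0.58326961] 0.589990463903687
```

```bash
sleep 1
```

```text
(no output)
```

View pics/s2.png

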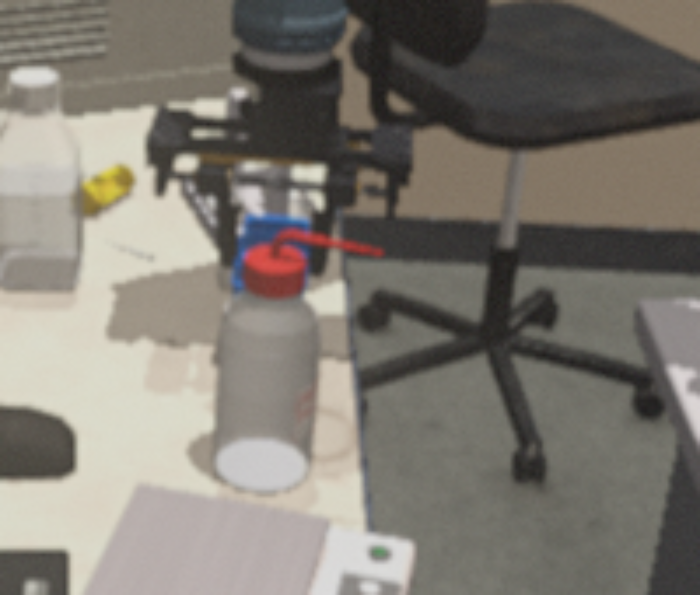

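```bash
python3 - <<'E'
from h import *
s,im=grab("side"); W=pts(im); hsv=cv2.cvtColor(im["color"],cv2.COLOR_BGR2HSV); v,u=np.mgrid[:400,:640]
k=(hsv[...,0]>95)&(hsv[...,0]<125)&(hsv[...,1]>120)&(u>340)&(u<372)&(v>185)&(v<215); P=W[k]; P=P[np.isfinite(P[:,0])]
for y in np.arange(-.11,.02,.01):
    q=P[(P[:,1]>=y)&(P[:,1]<y+.01)]
    if len(q): print(round(y,2),len(q),np.median(q[:,0]).round(3),q[:,2].min().round(3),np.median(q[:,2]).round(3),q[:,2].max().round(3))
s,im=grab("wrist"); cv2.imwrite("pics/w2.png",im["color"])
E
```

```text
-0.1 2 0.462 0.075 0.075 0.076
-0.09 16 0.452 0.084 0.089 0.09
-0.08 19 0.443 0.086 0.089 0.091
-0.07 9 0.456 0.088 0.09 0.091
-0.06 11 0.459 0.079 0.09 0.091
-0.05 6 0.466 0.089 0.09 0.091
-0.04 6 0.471 0.089 0.09 0.091
-0.03 2 0.473 0.089 0.09 0.091
-0.02 5 0.476 0.084 0.089 0.09
-0.01 9 0.475 0.074 0.076 0.09
```

```bash
sleep 1
```

```text
(no output)
```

View pics/w2.png

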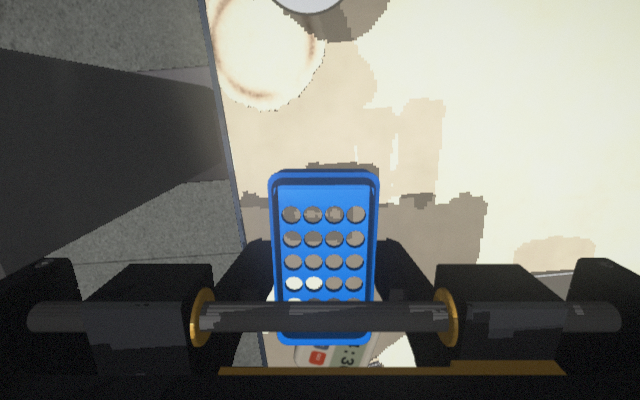

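The rack is level in the grip, with its top at z = 0.090. Its footprint spans y from -0.095 to -0.005 and the spot is free. I'll lower it.

Emit:
{"op": "servo_tool", "data": {
  "series": [
    [[0,0,-0.02],0],
    [[0,0,-0.04],0],
    [[0,0,-0.05],0],
    [[0,0,-0.056],0],
    [[0,0,-0.059],0],
    [[0,0,-0.06],0],
    [[0,0,-0.06],0],
    [[0,0,-0.06],0]
  ]
}}

```text
time: 7.28
position: [0.4505, -0.0502, 0.0083]
eef_rot: [0.062, 1.569, -0.062]
contact_force: [0.1, -0.1, -0.2]
grip_width: 0.589
```

Emit:
{"op": "servo_tool", "data": {
  "series": [
    [[0,0,0],0],
    [[0,0,0],0],
    [[0,0,0],0],
    [[0,0,0],0],
    [[0,0,0],0],
    [[0,0,0],0]
  ],
  "hand": -1
}}

```text
time: 7.78
position: [0.45, -0.0502, 0.0078]
eef_rot: [0.062, 1.57, -0.062]
contact_force: [-0.8, -0.1, 0.3]
grip_width: 0.997
```

Emit:
{"op": "servo_tool", "data": {
  "series": [
    [[0,0,0.01],0],
    [[0,0,0.03],0],
    [[0,0,0.06],0],
    [[0,0,0.1],0],
    [[0,0,0.14],0],
    [[0,0,0.18],0],
    [[0,0,0.21],0],
    [[0,0,0.22],0],
    [[0,0,0.22],0]
  ]
}}

```text
time: 8.53
position: [0.4515, -0.0504, 0.2306]
eef_rot: [0.061, 1.564, -0.063]
contact_force: [0.2, 0.1, -0.6]
grip_width: 1.001
```

```bash
python3 - <<'E'
from h import *
s,im=grab("side"); W=pts(im); hsv=cv2.cvtColor(im["color"],cv2.COLOR_BGR2HSV); v,u=np.mgrid[:400,:640]
k=(hsv[...,0]>95)&(hsv[...,0]<125)&(hsv[...,1]>120)&(u>330)&(u<380)&(v>180)&(v<250); P=W[k]; P=P[np.isfinite(P[:,0])]
print(s["position"],len(P),np.median(P,0),np.percentile(P[:,2],[2,98]))
s,im=grab("top");cv2.imwrite("pics/t3.png",im["color"])
E
```

```text
return _methods._mean(a, axis=axis, dtype=dtype,
  ret = um.true_divide(
Traceback (most recent call last):
IndexError: index -1 is out of bounds for axis 0 with size 0
```

```bash
sleep 1
```

Emit:
{"op": "servo_tool", "data": {
  "series": [
    [[0.001,-0.025,0.005],2],
    [[0.002,-0.05,0.01],5],
    [[0.004,-0.085,0.02],8],
    [[0.006,-0.12,0.02],12],
    [[0.008,-0.15,0.02],15],
    [[0.009,-0.18,0.02],18],
    [[0.01,-0.205,0.02],21],
    [[0.011,-0.22,0.02],22.4],
    [[0.011,-0.225,0.02],22.4],
    [[0.011,-0.225,0.02],22.4]
  ]
}}

```text
time: 9.42
position: [0.4598, -0.2756, 0.2456]
eef_rot: [-0.241, 1.56, 0.245]
contact_force: [0.1, 1.1, 0.4]
grip_width: 1.002
```

```bash
python3 - <<'E'
from h import *
s,im=grab("wrist");cv2.imwrite("pics/w4.png",im["color"]); W=pts(im,s); np.save("w4.npy",W)
Rt=Rn.from_rotvec(s["eef_rot"]).as_matrix(); print(s["position"],np.degrees(np.arctan2(Rt[1,2],Rt[0,2])))
v,u=np.mgrid[:400,:640]
near=(np.abs(W[...,0]-.46)<.12)&(np.abs(W[...,1]+.275)<.12)
for lo,hi in((.093,.106),(.012,.022)):
    P=W[near&(W[...,2]>lo)&(W[...,2]<hi)]; print(lo,len(P),cv2.minAreaRect((P[:,:2]*1000).astype(np.float32)))
s,im=grab("top");cv2.imwrite("pics/t4.png",im["color"][180:265,160:460])
W=pts(im);hsv=cv2.cvtColor(im["color"],cv2.COLOR_BGR2HSV)
k=(hsv[...,0]>95)&(hsv[...,0]<125)&(hsv[...,1]>120)&(np.abs(W[...,1]+.05)<.08)&(W[...,0]<.6); P=W[k]; print("rack",len(P),np.median(P,0),P[:,2].min(),P[:,2].max())
E
```

```text
[ 0.45975061 -0.27558194  0.24555427] 17.727589381169928
0.093 1543 ((461.3622131347656, -274.4051818847656), (17.58737564086914, 128.89202880859375), 17.88456153869629)
0.012 3052 ((480.78228759765625, -238.48289489746094), (159.45648193359375, 194.69189453125), 17.828516006469727)
rack 337 [ 0.44648498 -0.04768149  0.028721  ] -0.0017996013763606873 0.12149879621853744
```

```bash
sleep 1
```

```text
(no output)
```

View pics/w4.png

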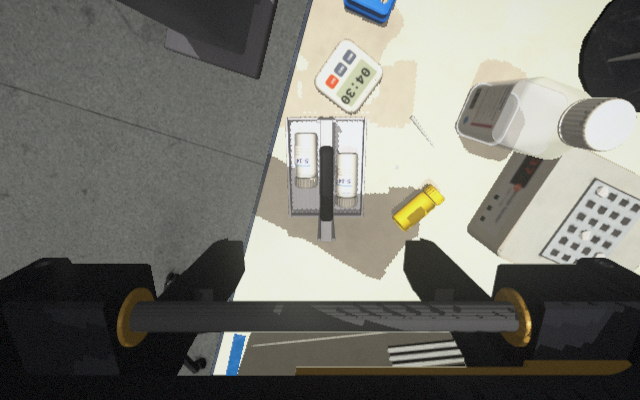

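View pics/t4.png

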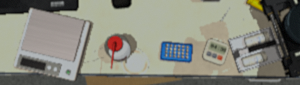

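Emit:
{"op": "servo_tool", "data": {
  "series": [
    [[0,0,-0.03],0],
    [[0,0,-0.065],0],
    [[0,0,-0.1],0],
    [[0,0,-0.13],0],
    [[0,0,-0.15],0],
    [[0,0,-0.165],0],
    [[0,0,-0.174],0],
    [[0,0,-0.177],0],
    [[0,0,-0.177],0],
    [[0,0,-0.177],0]
  ]
}}

```text
time: 10.35
position: [0.4616, -0.2749, 0.0716]
eef_rot: [-0.246, 1.556, 0.245]
contact_force: [0.1, -0.2, 0.5]
grip_width: 1.004
```

Emit:
{"op": "servo_tool", "data": {
  "series": [
    [[0,0,0],0],
    [[0,0,0],0],
    [[0,0,0],0],
    [[0,0,0],0],
    [[0,0,0],0],
    [[0,0,0],0],
    [[0,0,0],0],
    [[0,0,0],0],
    [[0,0,0],0],
    [[0,0,0],0]
  ],
  "hand": 1,
  "squeeze": 45
}}

```text
time: 11.18
position: [0.461, -0.2752, 0.0707]
eef_rot: [-0.245, 1.557, 0.245]
contact_force: [0.3, 0.3, -0.5]
grip_width: 0.267
```

Emit:
{"op": "servo_tool", "data": {
  "series": [
    [[0,0,0.001],0],
    [[0,0,0.003],0],
    [[0,0,0.006],0],
    [[0,0,0.01],0],
    [[0,0,0.014],0],
    [[0,0,0.018],0],
    [[0,0,0.02],0],
    [[0,0,0.02],0]
  ]
}}

```text
time: 11.85
position: [0.4613, -0.2754, 0.0913]
eef_rot: [-0.245, 1.556, 0.244]
contact_force: [-0.1, 0.2, -5.2]
grip_width: 0.152
```

```bash
cat > look.py <<'E'
from h import *
import sys
s,im=grab("wrist");cv2.imwrite(f"pics/{sys.argv[1]}.png",im["color"]); W=pts(im,s)
Rt=Rn.from_rotvec(s["eef_rot"]).as_matrix(); p=s["position"]; print(s["time"],p,np.degrees(np.arctan2(Rt[1,2],Rt[0,2])),s["grip_width"],s["contact_force"].round(1),s["wrist_torque"].round(2))
E
python3 look.py w5
```

```text
11.85 [ 0.4612871  -0.27536565  0.09133447] 17.87474097318112 0.15234988912909664 [-0.1  0.2 -5.2] [-0.05 -0.1  -0.05]
```

```bash
sleep 1
```

```text
(no output)
```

View pics/w5.png

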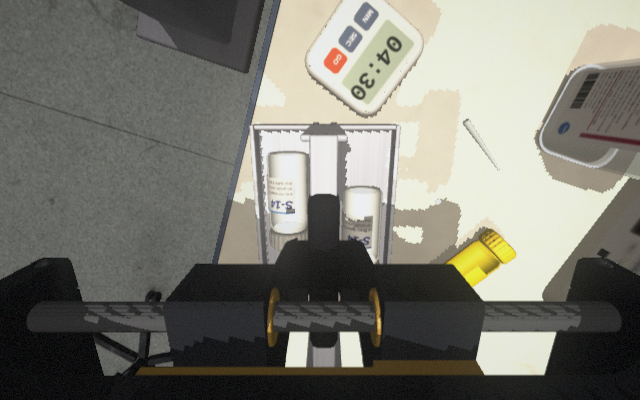

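Emit:
{"op": "servo_tool", "data": {
  "series": [
    [[0,0,0.003],0],
    [[0,0,0.009],0],
    [[0,0,0.017],0],
    [[0,0,0.026],0],
    [[0,0,0.035],0],
    [[0,0,0.044],0],
    [[0,0,0.052],0],
    [[0,0,0.058],0],
    [[0,0,0.06],0],
    [[0,0,0.06],0]
  ]
}}

```text
time: 12.73
position: [0.4613, -0.2754, 0.1514]
eef_rot: [-0.245, 1.556, 0.244]
contact_force: [1.2, 0.4, -4.9]
grip_width: 0.152
```

```bash
cat > tr.py <<'E'
from h import *
import sys
s,im=grab("top"); W=pts(im); p=s["position"]
Rt=Rn.from_rotvec(s["eef_rot"]).as_matrix(); print(s["time"],p,np.degrees(np.arctan2(Rt[1,2],Rt[0,2])),s["grip_width"],s["contact_force"].round(1),s["wrist_torque"].round(2))
d=W[...,:2]-p[:2]; zz=Rt[:2,2]; yy=np.array([-zz[1],zz[0]])
a=d@zz; b=d@yy
k=(abs(a)<.02)&(abs(b)<.075)&(W[...,2]<p[2]+.06); 
for lo in np.arange(-.07,.07,.01):
    q=W[...,2][k&(b>=lo)&(b<lo+.01)]; q=q[np.isfinite(q)]
    if len(q): print(round(lo,2),len(q),np.percentile(q,90).round(4),end=' | ')
print()
cv2.imwrite(f"pics/{sys.argv[1]}.png",im["color"][130:270,160:480].repeat(2,0).repeat(2,1))
s,im=grab("wrist");cv2.imwrite(f"pics/{sys.argv[1]}w.png",im["color"])
W=pts(im,s); d=W[...,:2]-p[:2]; a=d@zz; b=d@yy
k=(abs(abs(a)-.0485)<.006)&(b>0.0)&(b<.065)&(abs(W[...,2]-(p[2]-.071+.018))<.03)
for sg in(-1,1):
  q=W[k&(a*sg>0)]; 
  if len(q): print("rim side",sg,len(q),np.percentile(q[:,2],[50,90]).round(4))
k=(abs(a)<.006)&(b>.01)&(b<.07)&(W[...,2]>p[2]+.01)
for lo in np.arange(.01,.07,.01):
    q=W[...,2][k&(b>=lo)&(b<lo+.01)]
    if len(q): print(round(lo,2),len(q),np.percentile(q,50).round(4),end=' | ')
E
python3 tr.py a6
```

```text
12.7333 [ 0.46125354 -0.27538186  0.15136896] 17.87562790611648 0.15162021359820146 [ 1.2  0.4 -4.9] [-0.09 -0.14  0.03]
-0.02 2 0.0829 | -0.01 23 0.1067 | 0.0 51 0.1795 | 0.01 64 0.18 | 0.02 60 0.1793 | 0.03 59 0.179 | 0.04 71 0.1727 | 0.05 83 0.1727 | 0.06 142 0.1646 | 0.07 22 0.004 | 
rim side -1 1256 [0.0895 0.0976]
rim side 1 1278 [0.0897 0.0985]
0.01 1051 0.1813 | 0.02 3322 0.2336 | 0.03 682 0.1792 | 0.04 645 0.1739 | 0.05 634 0.1738 | 0.06 449 0.1735 |
```

```bash
sleep 1
```

```text
(no output)
```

View pics/a6w.png

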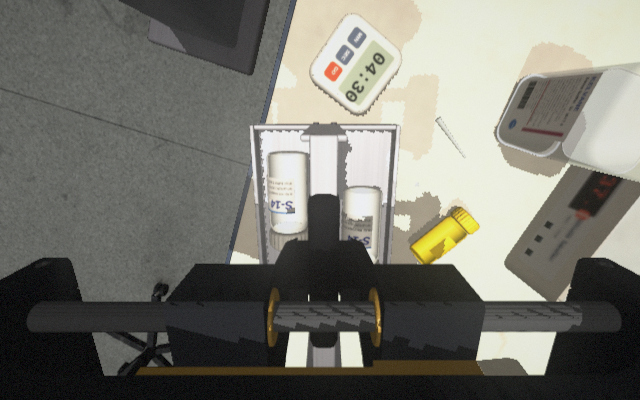

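The wrist view shows the tray level, with its underside at about 80 mm. Both vials are in it, at (288,195) and (360,220). I'll carry it on.

Emit:
{"op": "servo_tool", "data": {
  "series": [
    [[0.001,0.004,0],-0.5],
    [[0.003,0.012,0],-1.2],
    [[0.006,0.024,0],-2],
    [[0.01,0.04,0],-3.2],
    [[0.015,0.058,0],-4.4],
    [[0.02,0.077,0],-5.6],
    [[0.025,0.096,0],-6.8],
    [[0.03,0.115,0],-8],
    [[0.036,0.134,0],-9.2],
    [[0.042,0.153,0],-10.4]
  ]
}}

```text
time: 13.67
position: [0.5028, -0.1208, 0.1503]
eef_rot: [-0.101, 1.569, 0.102]
contact_force: [0.1, -0.7, -3.3]
grip_width: 0.152
```

Emit:
{"op": "servo_tool", "data": {
  "series": [
    [[0.006,0.018,0],-1.2],
    [[0.012,0.035,0],-2.4],
    [[0.018,0.052,0],-3.6],
    [[0.025,0.069,0],-4.8],
    [[0.032,0.086,0],-6],
    [[0.038,0.102,0],-7.2],
    [[0.044,0.116,0],-7.8],
    [[0.048,0.126,0],-8],
    [[0.05,0.13,0],-8],
    [[0.05,0.13,0],-8]
  ]
}}

```text
time: 14.5
position: [0.553, 0.0091, 0.1505]
eef_rot: [0.006, 1.571, -0.005]
contact_force: [-0.0, -0.5, -3.2]
grip_width: 0.15
```

```bash
python3 tr.py a7
```

```text
14.5 [0.55303517 0.00905372 0.15046129] -0.40998788511985723 0.14950072693734948 [-0.  -0.5 -3.2] [-0.08 -0.03  0.02]
0.0 1 0.1092 | 0.02 2 0.1059 | 0.03 20 0.1721 | 0.04 60 0.1728 | 0.05 66 0.1718 | 0.06 41 0.1717 | 0.07 21 0.0016 | 
rim side -1 1233 [0.0893 0.0973]
rim side 1 1302 [0.0883 0.098 ]
0.01 1544 0.2334 | 0.02 2852 0.2328 | 0.03 727 0.1784 | 0.04 618 0.1734 | 0.05 666 0.1733 | 0.06 341 0.173 |
```

```bash
sleep 1
```

```text
(no output)
```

View pics/a7w.png

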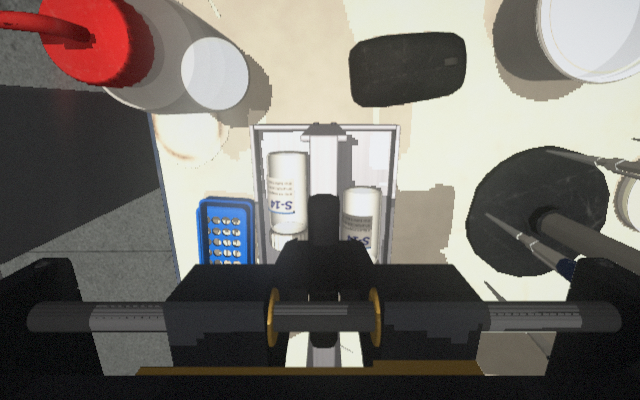

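View pics/a7.png

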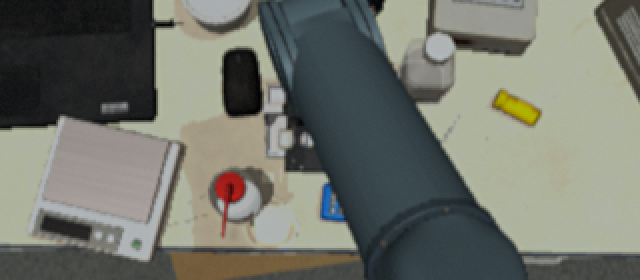

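Emit:
{"op": "servo_tool", "data": {
  "series": [
    [[0.001,0.003,0],0],
    [[0.003,0.01,0],0],
    [[0.006,0.02,0],0],
    [[0.009,0.032,0],0],
    [[0.012,0.046,0],0],
    [[0.015,0.06,0],0],
    [[0.017,0.075,0],0],
    [[0.019,0.09,0],0],
    [[0.02,0.105,0],0],
    [[0.02,0.12,0],0]
  ]
}}

```text
time: 15.43
position: [0.5731, 0.1304, 0.1507]
eef_rot: [0.007, 1.571, -0.006]
contact_force: [0.3, 0.1, -3.9]
grip_width: 0.152
```

Emit:
{"op": "servo_tool", "data": {
  "series": [
    [[0,0.015,0],0],
    [[-0.001,0.03,0],-0.5],
    [[-0.003,0.045,0],-1.5],
    [[-0.007,0.06,0],-2.5],
    [[-0.012,0.074,0],-4],
    [[-0.018,0.087,0],-5.5],
    [[-0.025,0.099,0],-7],
    [[-0.033,0.11,0],-8.5],
    [[-0.041,0.12,0],-10],
    [[-0.05,0.13,0],-11]
  ]
}}

```text
time: 16.27
position: [0.5222, 0.2603, 0.1507]
eef_rot: [0.158, 1.565, -0.157]
contact_force: [0.0, -0.4, -4.1]
grip_width: 0.152
```

Emit:
{"op": "servo_tool", "data": {
  "series": [
    [[-0.008,0.009,0],-0.5],
    [[-0.016,0.018,0],-0.9],
    [[-0.023,0.026,0],-0.9],
    [[-0.029,0.032,0],-0.9],
    [[-0.033,0.036,0],-0.9],
    [[-0.034,0.037,0],-0.9],
    [[-0.034,0.037,0],-0.9],
    [[-0.034,0.037,0],-0.9],
    [[-0.034,0.037,0],-0.9]
  ]
}}

```text
time: 17.02
position: [0.4896, 0.2941, 0.1507]
eef_rot: [0.171, 1.564, -0.171]
contact_force: [0.3, 0.2, -3.2]
grip_width: 0.151
```

```bash
python3 tr.py a8
```

```text
17.0167 [0.48960828 0.29408482 0.15068614] -12.491398868263856 0.1507788310109597 [ 0.3  0.2 -3.2] [-0.03 -0.07  0.05]
-0.07 25 0.1128 | -0.06 3 0.0818 | 
rim side -1 1202 [0.0901 0.0974]
rim side 1 1353 [0.0882 0.0983]
0.01 1083 0.181 | 0.02 3304 0.2335 | 0.03 693 0.179 | 0.04 629 0.1736 | 0.05 655 0.1736 | 0.06 453 0.1734 |
```

```bash
sleep 1
```

```text
(no output)
```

View pics/a8w.png

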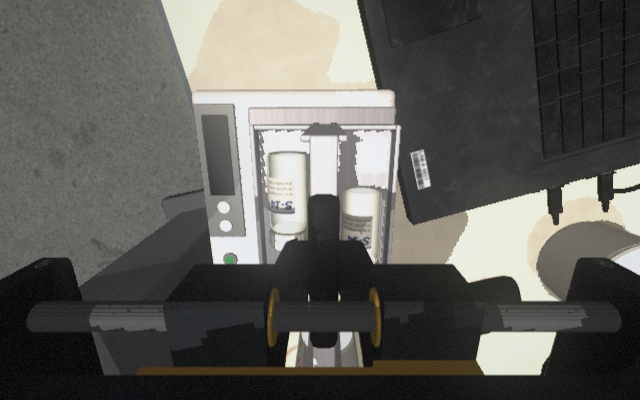

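View pics/a8.png

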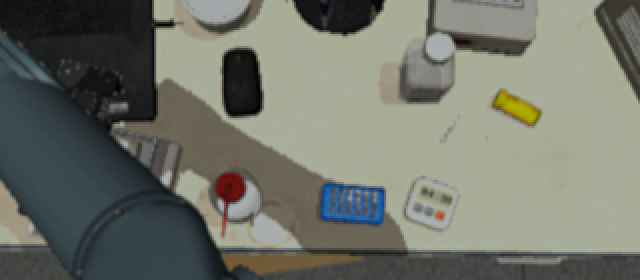

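Emit:
{"op": "servo_tool", "data": {
  "series": [
    [[0,0.001,-0.003],0],
    [[-0.0005,0.001,-0.007],0],
    [[-0.0005,0.001,-0.011],0],
    [[-0.0005,0.001,-0.015],0],
    [[-0.0005,0.001,-0.018],0],
    [[-0.0005,0.001,-0.021],0],
    [[-0.0005,0.001,-0.023],0],
    [[-0.0005,0.001,-0.024],0],
    [[-0.0005,0.001,-0.025],0],
    [[-0.0005,0.001,-0.025],0]
  ]
}}

```text
time: 17.95
position: [0.4885, 0.2958, 0.1256]
eef_rot: [0.17, 1.564, -0.17]
contact_force: [1.0, -0.3, -4.2]
grip_width: 0.151
```

```bash
python3 tr.py a9
```

```text
17.95 [0.4884645  0.29578509 0.125603  ] -12.419818122283806 0.15055283315884724 [ 1.  -0.3 -4.2] [-0.03 -0.07  0.04]
-0.07 7 0.0699 | 
rim side -1 1288 [0.0635 0.0725]
rim side 1 1365 [0.063  0.0734]
0.01 1084 0.156 | 0.02 3293 0.2085 | 0.03 693 0.1541 | 0.04 636 0.1487 | 0.05 644 0.1487 | 0.06 455 0.1484 |
```

```bash
sleep 1
```

```text
(no output)
```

View pics/a9w.png

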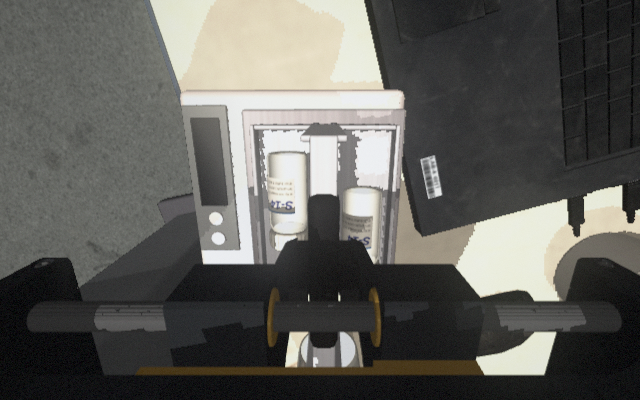

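Not down yet: the grip top reads about 0.154 and should be 0.152. I'll lower in small steps until the weight comes off.

Emit:
{"op": "servo_tool", "data": {
  "series": [
    [[0,0,-0.0005],0],
    [[0,0,-0.001],0],
    [[0,0,-0.0015],0],
    [[0,0,-0.002],0],
    [[0,0,-0.002],0],
    [[0,0,-0.002],0]
  ]
}}

```text
time: 18.55
position: [0.4889, 0.2958, 0.1241]
eef_rot: [0.17, 1.563, -0.17]
contact_force: [0.4, -1.5, 0.2]
grip_width: 0.15
```

Emit:
{"op": "servo_tool", "data": {
  "series": [
    [[0,0,0],0],
    [[0,0,0],0],
    [[0,0,0],0],
    [[0,0,0],0],
    [[0,0,0],0],
    [[0,0,0],0],
    [[0,0,0],0],
    [[0,0,0],0],
    [[0,0,0],0],
    [[0,0,0],0]
  ],
  "hand": -1
}}

```text
time: 19.38
position: [0.4885, 0.2958, 0.1237]
eef_rot: [0.17, 1.564, -0.17]
contact_force: [0.3, -0.4, -0.3]
grip_width: 0.886
```

Emit:
{"op": "servo_tool", "data": {
  "series": [
    [[0,0,0.006],0],
    [[0,0,0.018],0],
    [[0,0,0.04],0],
    [[0,0,0.07],0],
    [[0,0,0.1],0],
    [[0,0,0.13],0],
    [[0,0,0.15],0],
    [[0,0,0.16],0],
    [[0,0,0.16],0],
    [[0,0,0.16],0]
  ]
}}

```text
time: 20.22
position: [0.4883, 0.2957, 0.2836]
eef_rot: [0.17, 1.564, -0.17]
contact_force: [0.0, -0.1, -0.7]
grip_width: 1.001
```

```bash
python3 - <<'E'
from h import *
s,im=grab("wrist");cv2.imwrite("pics/w10.png",im["color"]); W=pts(im,s); print(s["time"],s["position"])
near=(np.abs(W[...,0]-.489)<.1)&(np.abs(W[...,1]-.296)<.1)
P=W[near&(W[...,2]>.144)&(W[...,2]<.158)]; print("bar",np.percentile(P[:,2],[50,95]),cv2.minAreaRect((P[:,:2]*1000).astype(np.float32)))
c,si=np.cos(np.radians(-12.4)),np.sin(np.radians(-12.4)); d=W[...,:2]-[.4887,.2956]; a=d@[c,si]; b=d@[-si,c]
k=(W[...,2]>.066)&(W[...,2]<.075)&(abs(a)<.058)&(abs(b)<.07); 
for sg in(-1,1):
    q=W[k&(abs(a-sg*.0485)<.002)]; print("rim",sg,len(q),np.median(q[:,2]))
s,im=grab("side");cv2.imwrite("pics/s10.png",im["color"]) 
s,im=grab("top");W=pts(im);hsv=cv2.cvtColor(im["color"],cv2.COLOR_BGR2HSV);cv2.imwrite("pics/t10.png",im["color"])
k=(hsv[...,0]>95)&(hsv[...,0]<125)&(hsv[...,1]>120)&(np.abs(W[...,1]+.05)<.07)&(W[...,0]<.55); P=W[k]; print("rack",len(P),np.median(P,0),np.percentile(P[:,2],[50,90]))
E
```

```text
20.2167 [0.4883441  0.29565237 0.28364554]
bar [0.15160651 0.15377589] ((489.1053466796875, 295.8515625), (129.630126953125, 19.106367111206055), 77.70429992675781)
rim -1 247 0.07092953515076117
rim 1 286 0.07074926558899305
rack 366 [ 0.44459183 -0.04672817  0.02878484] [0.02878484 0.03180255]
```

```bash
sleep 1
```

```text
(no output)
```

View pics/w10.png

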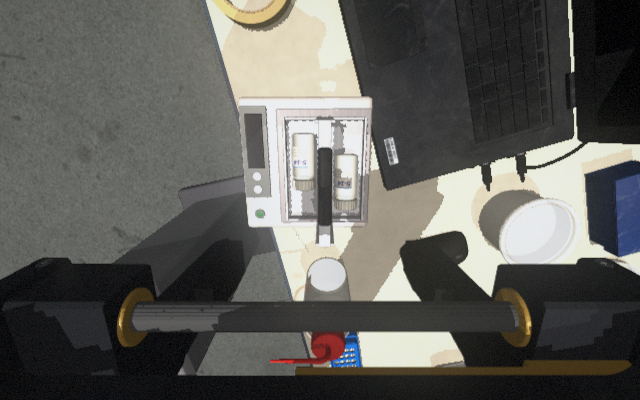

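View pics/s10.png

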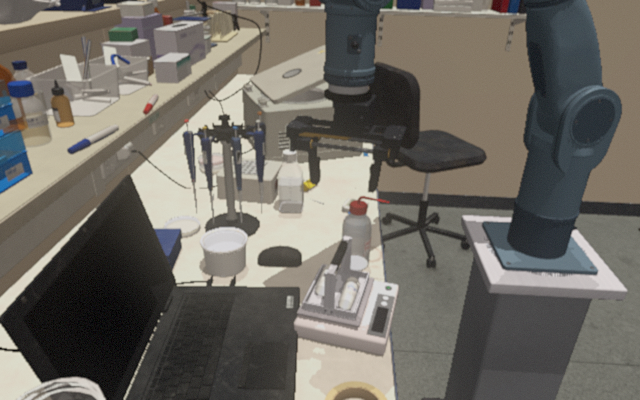

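The wrist view shows the tray square on the pan at (325,170), with vials at (303,160) and (346,180). The gripper is clear. The bar centre is within 1 mm of the pan centre measured earlier, and the angles match. The bottles, mouse and timer are where they were.

```bash
python3 -c "
from rig import bot
print(bot.finish_job())"
```

```text
the job is handed in; nothing more can be done
None
```

The job is handed in; `finish_job` gave no verdict. I moved the rack from the pan to the bench at about (0.45, -0.05). I then carried the tray by its bar, underside about 80 mm up, between the squeeze bottle and the pipette stand and over the mouse. It was set down on the pan and released, about 20 s in all.

**Last checks:**
- **Tray position:** the bar centre measured (0.489, 0.296), against (0.489, 0.296) for the pan. Both long sides lie at 77.7°.
- **Tray level:** the two rim sides read 70.9 and 70.7 mm, so the tray is flat.
- **Vials:** both were lying in the tray.
- **Rack:** its top was at about 29 mm, so it stands upright on the bench.
- **Other objects:** in the pictures the bottles, mouse and timer looked unmoved. I judged that by eye and did not measure them again.
- **Gripper:** it was open, with the fingertips about 130 mm above the tray's grip.

One thing was off: the fingers had not fully closed when the tray lift began. They finished closing in the first 20 mm, and the tray stayed level.

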